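# Open the push-and-turn bottle in the cleaner locker

## Robot

A 6-joint arm with a two-finger parallel gripper is mounted at the origin on the work surface. World frame = base frame: x ahead of the robot, y to its left, z up, the work surface at z = 0. Lengths are in m, angles in rad, forces in N, time in s.
With the tool pointing down it reaches from about 0.35 to 0.975 m from the base axis. Payload 4.9 kg.
Tool frame: the origin (TCP) lies at the very end of the fingers, on their centre line; the grasp point (between the pads) lies manip.grip_point_offset behind it (manip.grip_point_offset is the distance from the TCP to the grasp point, in m); z points along the fingers, y is the direction in which the jaws open and shut (so a half turn about z gives the same grasp; the last joint's range is limited). The gripper opens to 85 mm and grips with 20 to 120 N. Pads are 22 mm wide; open, the fingers measure 114 mm over their backs; the gripper's body (76 mm by 85 mm) begins 54 mm behind the grasp point. The pads swing forward as they close: fully open they stand 13 mm farther back than shut.
Start: joints at [-1.368, 0.053, 1.613, -0, 1.476, -0.119], TCP at [0.198, -0.593, 0.231] pointing down, gripper open.
Joint ranges: [-3.01, 3.01], [-1.01, 2.22], [0.06, 2.58], [-1.02, 4.17], [0.09, 2.62], [-3.14, 3.14]. Speed limits (rad/s): [2.57, 2.57, 3.14, 3.14, 3.14, 3.14].

## Interface

Orientations are given as a unit quaternion [w, x, y, z].
In Python, from plant import status, grab_frame, camera_params, ticket, boxes_of, outline_of, manip gives the robot as it stands. The module is installed in compiled form; this text tells all that it offers.
- The arm moves only by the tool play_rows, never from a script. Its argument "deltas" is a list of rows, each a list of 2 entries, a list of its own where there are three numbers: the shift along the world's x, y, z in m, then the turn about the world's z in rad. A call has 1 to 5 rows; each row is the pose to reach, as a shift and turn from the pose commanded when the call began; what a row does not reach only later rows make up. A row lasts 1/8 s, in which the tool goes at most 62.5 mm and 10.7 degrees, less where a joint would pass 70% of its speed; a pose out of reach is approached as far as the arm can. A call with a gripper value outside its range is refused whole. "grip" is the opening, from -1 (shut) to 1 (fully open), set as the call begins (left out, the last holds). The fingers move at their own pace and stop on an object; the grip force is fixed at half the most. Time passes only in rows, so rows that repeat a pose let the fingers close. It gives the time, the measured TCP pose, the force and the opening at its end, in the units of the state.
- status.state(): the state, without advancing time (a new reading comes with each control period).
- grab_frame(name): name is "scene" or "top" or "wrist"; returns (picture, depth): 480x640x3 uint8, blue, green, red; 480x640 float32, m along the optical axis (not along the pixel's ray), 0 where there is no reading.
- camera_params(name): a dict with "mtx" (3x3 intrinsics, pixels), "world_from_camera" (4x4, takes a point from camera to world coordinates). Camera axes: x right, y up, looking along -z (the intrinsics and any distortion apply to the point x, -y, -z); pixel columns grow to the right and rows downward; lengths in m; the calibration is good to about 2 mm. A picture is of the moment at which its call begins: read the wrist's pose just before it. camera_params takes no time and is no camera call; for the wrist camera it gives the pose at the moment of the call.
- ticket.job_done(): hands the job in, once; it reports no verdict.
Trained networks look in the newest picture that a camera, given by its name, has taken for a name from the list of things; names that differ only in an ending like _2 or _b are one class to them, and where a whole thing is asked for, a point or a joint stands for the part that bears it (a point fixed in the world has none). Each returns a list of dicts, best first, with "confidence" (0 to 1); they miss things now and then, are a little off and sometimes report something else, mostly with a low value. They report only what shows in the picture. A call takes as long as a camera call.
- boxes_of(camera, name): "box" ([left, top, right, bottom] in pixels, round what is visible of it).
- outline_of(camera, name): "region" (480x640 bool, what is visible of it) and "box" ([left, top, right, bottom] in pixels, round what is visible of it).
The state is a dict: "time": time; "joint_pos": joint angles; "joint_vel": joint speeds; "joint_efforts": joint torques, N m; "tool_pos": TCP position; "tool_rot": TCP orientation; "contact_force": force on the tool from outside, world axes, zero at the start; "ft_torque": the same for the moment, N m; "gripper_width": opening from 0.0 (shut) to 1.0 (fully open).
Only numpy, scipy, OpenCV 4.12 (cv2) and the standard library are available. Lean on these libraries where they do the work, as an engineer would, in place of code of your own. Each camera call takes 0.05 s, during which the arm holds its last target.

## Task

Slide the clear hatch of the cleaner locker fully open along its track, then take the red safety cap of the white degreaser bottle that stands in the cradle underneath: press it down, twist it anticlockwise while it is down, and lift it off. Finish while still holding the cap in the gripper, level, still and straight above the bottle, about 10 cm higher than where it sat; the bottle stays seated upright in its cradle, the hatch stays open, and everything else on the board is left where it is.

Things in the scene. Friction and masses are not known exactly. Their poses are not given: they have to be found in the camera images.
- locker: Low cleaner locker fixed to the board: teak base, ends and right-hand roof, clear sides, aluminium tracks on top; 220 (x) x 420 (y) x 157 mm high. Origin at the centre of its underside; y runs along the tracks. Left bay (y 3 to 200 mm, x -92 to 92 mm between the tracks) is open on top under the hatch; the right half has a fixed roof over which the hatch slides.
- hatch (a joint): Position in m of the clear sliding hatch (200 mm along the track, 6 mm thick, top face 148.5 mm above the board): 0 is shut over the left bay; grows as it slides towards the locker's -y, to 0.195 at the end stop, fully open. It starts up to 0.03 open, needs 1 to 2 N to move and stays where it is left.
- hatch_grip (a point): Centre of the black bar of the hatch's bow handle, over the middle of the hatch, 174.5 mm above the board. The bar is 92 mm long across the track (locker's x), 13 mm wide along the track, 12 mm high, with 20 mm of gap between it and the hatch. Pinch it from above, fingers on its two long sides. Moves with the hatch; axes as the locker's.
- cradle: Grey square cradle fixed on the floor of the left bay, 85 x 85 x 30 mm, floor 4 mm thick, inside 73 x 73 mm, its walls keep the square bottle from turning. Origin at the centre of its underside, which is 10 mm above the board; its place in the bay varies.
- bottle: White square plastic bottle with an orange label, loose in the cradle, 0.35 to 0.7 kg: body 70 x 70 mm, shoulder at 70 to 80 mm, round neck 36 mm in diameter with three lugs (47 mm across) and its rim at 108 mm, all above its origin, the centre of its underside. It stands on the cradle's floor, 14 mm above the board.
- cap: Red ribbed push-and-turn cap, 57 mm in diameter, 30 mm high, 45 g, white anticlockwise arrows on top. Origin at the centre of its underside, z up along its axis. Locked, it sits with its origin 91 mm above the bottle's (105 mm above the board). A spring pushes it up: 5 N at rest, 12 N fully down. There are 11 mm of free height between its skirt and the bottle's shoulder.
- cap_top (a point): Centre of the cap's top face, 30 mm above the cap's origin, 7 mm below the hatch. How the cap works: pressed straight down it travels 6.5 mm to the bottom; it must be down more than 4 mm (best fully) to turn. Kept down it turns anticlockwise seen from above; past 35 degrees its lugs are free and it lifts off; a stop ends the turn at about 90 degrees. Aim at 60. It does not turn clockwise.
- tray: White tray drawn out of a low teak housing, fixed at the right side of the board: tray 200 x 240 x 44 mm. Origin at the centre of the tray's underside. Leave it alone.
- brake_pad0: Black brake pad 55 x 11 x 25 mm with a steel stud, lying in the tray; origin at the centre of its underside. Leave it where it is.
- brake_pad1: Second brake pad, same as the first, in the tray. Leave it where it is.
- bracket_tool: Steel bottom bracket tool, 47 mm in diameter, 40 mm high, standing in the tray; origin at the centre of its underside. Leave it where it is.
- tire_lever0: Red plastic tire lever, 120 x 17 x 10 mm, lying flat on the board; origin at the centre of its underside. Leave it where it is.
- tire_lever1: Second red tire lever, same as the first. Leave it where it is.
- spares_jar: Glass jar with an aluminium twist cap, 68 mm in diameter, 85 mm high, standing on the board; origin at the centre of its underside. Leave it where it is.
- bell: Black bicycle bell, 54 mm in diameter, 37 mm high, on the board; origin at the centre of its underside. Leave it where it is.

How it is judged:
By the outcome, as a careful person would: the job done as asked, in the order asked, and still so for the second after the job is handed in, while the arm keeps its last pose, push and grip.
It also fails if it takes over 54 s, if anything falls off the work surface, if the arm or the gripper's body presses on something with over 40 N, if the wrist force passes 120 N, or if a joint passes its speed limit or range.

## Working session

There is one attempt and no reset: what is moved stays moved. The work goes in short steps, Python scripts to look and compute and a tool call to move; the robot and the scene stay as the last step left them, time stands still between calls to the robot, and variables do not carry over. Pictures are saved under pics/ and viewed, and the job is handed in when it is done.

Besides the shell and the picture viewer there is one more tool, called after "Emit:" by a JSON object that holds its "name" and its "arguments". play_rows: Moves the arm, as the interface text tells. Its arguments: {"type":"object","properties":{"deltas":{"type":"array"},"grip":{"type":"number"}},"required":["deltas"]}

```bash
mkdir -p pics
cat > h.py <<'E'
import numpy as np, cv2
from plant import status, grab_frame, camera_params, ticket, boxes_of, outline_of, manip
def px2w(cam,u,v,z=None,d=None,P=None):
    P=P or camera_params(cam);K=np.array(P["mtx"]);T=np.array(P["world_from_camera"])
    r=np.array([(u-K[0,2])/K[0,0],-(v-K[1,2])/K[1,1],-1.0])
    R=T[:3,:3]@r
    if d is None: d=(z-T[2,3])/R[2]
    return T[:3,3]+R*d
E
python3 - <<'E'
from h import *
s=status.state();print(s["time"],s["tool_pos"],s["tool_rot"],s["contact_force"],s["gripper_width"],manip.grip_point_offset)
for c in("scene","top"):
    im,d=grab_frame(c);cv2.imwrite(f"pics/{c}0.png",im);np.save(f"{c}0.npy",d)
    P=camera_params(c);print(c,np.round(P["mtx"],1).tolist(),np.round(P["world_from_camera"],3).tolist(),[k for k in P])
for n in("locker","hatch","hatch_grip","cap","bottle"):
    print(n,[(np.round(b["box"]),round(b["confidence"],2)) for b in boxes_of("top",n)[:3]])
E
```

```text
0.0 [ 0.19755378 -0.59228014  0.23005316] [-1.03371749e-03  9.87083186e-01  1.60205230e-01 -2.29859925e-05] [-1.1524124  -0.25570736  0.35822615] 1.0033435109895363 0.0187
scene [[482.6, 0.0, 316.7], [0.0, 482.6, 235.2], [0.0, 0.0, 1.0]] [[0.491, -0.551, 0.674, 1.4], [0.871, 0.309, -0.382, -0.556], [0.002, 0.775, 0.632, 0.978], [0.0, 0.0, 0.0, 1.0]] ['mtx', 'world_from_camera']
top [[563.3, 0.0, 314.6], [0.0, 563.3, 242.7], [0.0, 0.0, 1.0]] [[0.001, 0.993, -0.122, 0.339], [-1.0, 0.002, 0.002, -0.061], [0.002, 0.122, 0.993, 1.48], [0.0, 0.0, 0.0, 1.0]] ['mtx', 'world_from_camera']
locker [(array([194., 181., 382., 302.]), 0.76)]
hatch [(array([200., 191., 296., 278.]), 0.95)]
hatch_grip [(array([203., 191., 294., 279.]), 0.91)]
cap []
bottle []
```

View pics/top0.png

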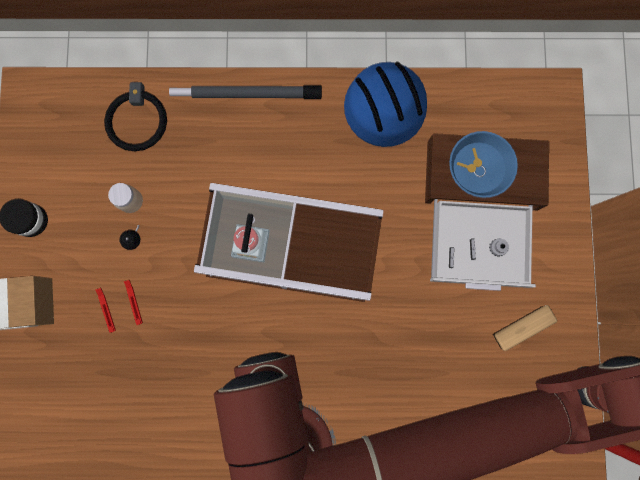

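View pics/scene0.png

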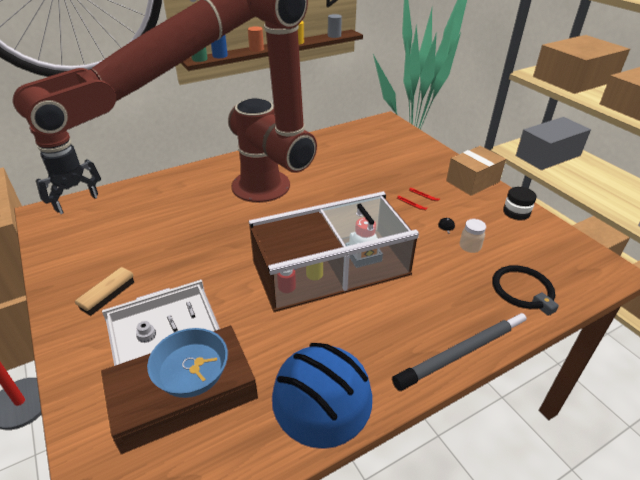

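Run:
```python
import cv2
im=cv2.imread("pics/top0.png");cv2.imwrite("pics/top0c.png",cv2.resize(im[170:315,185:395],(798,551),interpolation=cv2.INTER_CUBIC))
```

```text
(no output)
```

View pics/top0c.png

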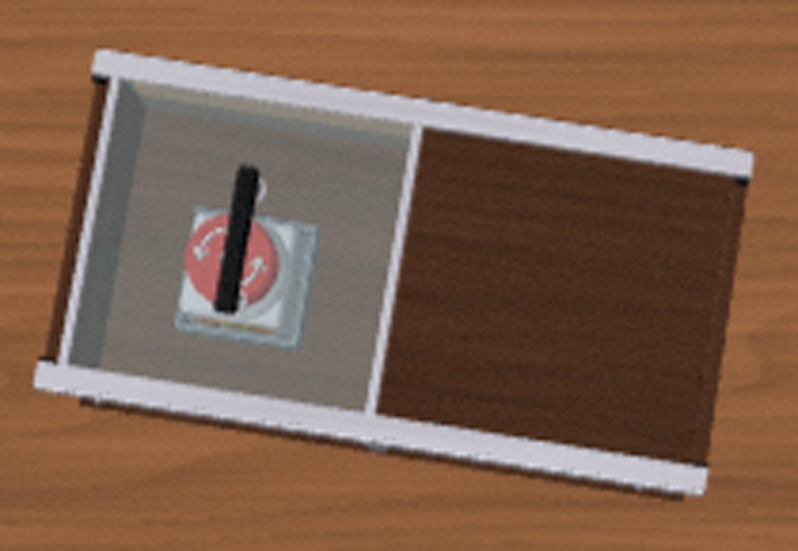

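Run:
```python
from h import *
im=cv2.imread("pics/top0.png");s=3.8
C=[px2w("top",u/s+185,v/s+170,z=.157) for u,v in[(97,50),(752,150),(705,495),(35,388)]]
C=np.array(C)[:,:2];print(C.round(4));c=C.mean(0)
ax=(C[0]-C[1])+(C[3]-C[2]);print("dims",np.linalg.norm(C[0]-C[1]),np.linalg.norm(C[0]-C[3]))
y=ax/np.linalg.norm(ax);x=np.array([y[1],-y[0]]);print("center",c,"y",y,"yaw of locker",np.degrees(np.arctan2(x[1],x[0])))
hsv=cv2.cvtColor(im,cv2.COLOR_BGR2HSV)
m=np.zeros((480,640),np.uint8);m[205:258,235:262]=(im[205:258,235:262].max(2)<55)*255
n,l,st,ce=cv2.connectedComponentsWithStats(m);i=1+st[1:,4].argmax()
pts=np.argwhere(l==i)[:,::-1].astype(np.float32);r=cv2.minAreaRect(pts);bp=cv2.boxPoints(r)
B=np.array([px2w("top",u,v,z=.1805)[:2] for u,v in bp]);print("bar",st[i],B.round(4),B.mean(0))
b=px2w("top",*pts.mean(0),z=.1805)[:2];print("bar c",b,"in locker",(b-c)@x,(b-c)@y)
e=B[0]-B[1] if np.linalg.norm(B[0]-B[1])>np.linalg.norm(B[1]-B[2]) else B[1]-B[2];print("bar ang",np.degrees(np.arctan2(e[1],e[0])),np.linalg.norm(e))
red=((hsv[...,0]<12)|(hsv[...,0]>168))&(hsv[...,1]>80)&(im[...,2]>140)
mm=np.zeros_like(m);mm[215:260,225:265]=red[215:260,225:265]*255
mm2=mm|((l==i)*255).astype(np.uint8)
pt=np.argwhere(mm>0)[:,::-1];(u,v),rr=cv2.minEnclosingCircle(pt.astype(np.float32));w=px2w("top",u,v,z=.135)
print("cap",u,v,rr,w,"radius m",rr*1.34/563,"in locker",(w[:2]-c)@x,(w[:2]-c)@y)
d=np.load("top0.npy");print("depth bar/cap",px2w("top",*pts.mean(0),d=float(d[int(pts.mean(0)[1]),int(pts.mean(0)[0])])),d[240,240], px2w("top",240,240,d=float(d[240,240])))
```

```text
[[ 0.6444  0.186 ]
 [ 0.5811 -0.2263]
 [ 0.3657 -0.1945]
 [ 0.431   0.2193]]
dims 0.41711612350082855 0.21599094095220417
center [ 0.50553874 -0.00385808] y [0.15371834 0.98811471] yaw of locker -8.84247173630613
bar [242 214  11  38 204] [[0.4787 0.1064]
 [0.5669 0.0933]
 [0.5648 0.0807]
 [0.4767 0.0939]] [0.52175598 0.09357733]
bar c [0.52197896 0.09379644] in locker 0.0012335324165556171 0.09902103130573231
bar ang 171.55678611073682 0.08908159596439982
cap 245.21217346191406 237.70663452148438 11.80909252166748 [0.51557663 0.10346467 0.135     ] radius m 0.028106898719421715 in locker -0.0065788924930612995 0.10759019969403087
depth bar/cap [0.52236739 0.0941236  0.17774572] 1.3395947 [0.50799097 0.11385174 0.15069738]
```

Emit:
{"name": "play_rows", "arguments": {"deltas": [[[0.022, 0.046, 0.002], -0.03], [[0.044, 0.092, 0.004], -0.06], [[0.066, 0.138, 0.006], -0.09], [[0.088, 0.184, 0.008], -0.12], [[0.108, 0.229, 0.01], -0.16]], "grip": 1}}

```text
time: 0.98
tool_pos: [0.3062, -0.3624, 0.2415]
tool_rot: [0.0, 0.997, 0.08, 0.0]
contact_force: [0.9, 0.0, -0.5]
gripper_width: 0.999
```

Emit:
{"name": "play_rows", "arguments": {"deltas": [[[0.022, 0.046, 0.002], -0.03], [[0.044, 0.092, 0.004], -0.06], [[0.066, 0.138, 0.006], -0.09], [[0.088, 0.184, 0.008], -0.12], [[0.108, 0.229, 0.01], -0.16]]}}

```text
time: 1.6
tool_pos: [0.4142, -0.1333, 0.2516]
tool_rot: [0.0, 1.0, 0.0, 0.0]
contact_force: [1.6, -0.8, 0.7]
gripper_width: 1.001
```

Emit:
{"name": "play_rows", "arguments": {"deltas": [[[0.022, 0.046, 0.0], -0.03], [[0.044, 0.092, 0.0], -0.06], [[0.066, 0.138, 0.0], -0.09], [[0.09, 0.19, 0.0], -0.12], [[0.108, 0.228, 0.0], -0.155]]}}

```text
time: 2.22
tool_pos: [0.5222, 0.0953, 0.2514]
tool_rot: [-0.0, 0.997, -0.076, 0.0]
contact_force: [0.2, -0.6, -0.5]
gripper_width: 0.997
```

Run:
```python
from h import *
im,d=grab_frame("wrist");P=camera_params("wrist");cv2.imwrite("pics/w1.png",im)
hsv=cv2.cvtColor(im,cv2.COLOR_BGR2HSV)
o=outline_of("wrist","hatch_grip")
print([(x["confidence"],x["box"]) for x in o][:3])
o=outline_of("wrist","cap");print([(x["confidence"],x["box"]) for x in o][:3])
print(status.state()["tool_pos"]); print(np.round(P["world_from_camera"],3).tolist(),P["mtx"])
T=np.array(P["world_from_camera"]);K=np.array(P["mtx"])
for p in([.522,.0945,.1805],[.5156,.1035,.135]):
    q=np.linalg.inv(T)@np.r_[p,1];print(K[0,0]*q[0]/-q[2]+K[0,2],K[1,1]*q[1]/q[2]+K[1,2])
```

```text
[(0.74, [173.7, 98.9, 479.1, 345.0])]
[]
[0.52183658 0.09458004 0.25105425]
[[-0.15, 0.945, 0.292, 0.598], [-0.989, -0.143, -0.048, 0.088], [-0.004, -0.296, 0.955, 0.393], [0.0, 0.0, 0.0, 1.0]] [[347.84227212   0.         325.23295982]
 [  0.         347.84227212 232.36247386]
 [  0.           0.           1.        ]]
333.90285425271037 248.24929640097542
322.5039247591699 237.72047107776845
```

View pics/w1.png

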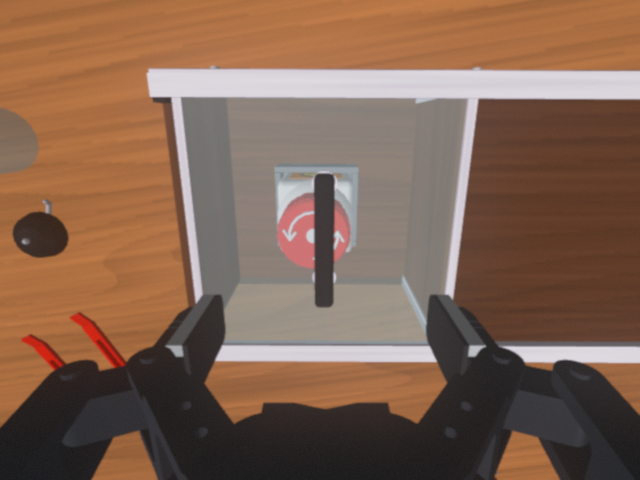

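The view shows the bar vertical at columns 315–333, rows 174–307 and centred between the fingers, with the red cap behind it at about (314,232).

Run:
```python
from h import *
for uv in((324,175),(324,241),(323,307)): print(px2w("wrist",*uv,z=.1805).round(4))
print(px2w("wrist",325,430,z=.2505), px2w("wrist",314,232,z=.135), px2w("wrist",313.5,236,z=.135))
```

```text
[0.5683 0.0895 0.1805]
[0.5264 0.0959 0.1805]
[0.4793 0.1037 0.1805]
[0.44699981 0.1071552  0.2505    ] [0.519614   0.10488303 0.135     ] [0.51645126 0.10578581 0.135     ]
```

Emit:
{"name": "play_rows", "arguments": {"deltas": [[[0.001, 0.001, -0.025], 0], [[0.001, 0.001, -0.05], 0], [[0.001, 0.001, -0.075], 0], [[0.001, 0.001, -0.092], 0], [[0.001, 0.001, -0.092], 0]]}}

```text
time: 3.0
tool_pos: [0.5216, 0.0935, 0.1579]
tool_rot: [0.0, 0.997, -0.077, -0.001]
contact_force: [0.1, -0.3, -0.4]
gripper_width: 1.001
```

Emit:
{"name": "play_rows", "arguments": {"deltas": [[[0, 0, 0], 0], [[0, 0, 0], 0], [[0, 0, 0], 0], [[0, 0, 0], 0], [[0, 0, 0], 0]], "grip": -1}}

```text
time: 3.62
tool_pos: [0.523, 0.0943, 0.16]
tool_rot: [-0.0, 0.997, -0.077, 0.0]
contact_force: [-0.5, 0.3, 2.8]
gripper_width: 0.138
```

Emit:
{"name": "play_rows", "arguments": {"deltas": [[[-0.0023, -0.015, 0], 0], [[-0.0053, -0.035, 0], 0], [[-0.0084, -0.055, 0], 0], [[-0.0115, -0.075, 0], 0], [[-0.0145, -0.095, 0], 0]]}}

```text
time: 4.25
tool_pos: [0.5077, -0.0018, 0.16]
tool_rot: [-0.0, 0.997, -0.077, -0.0]
contact_force: [-2.9, 1.6, 6.5]
gripper_width: 0.137
```

Emit:
{"name": "play_rows", "arguments": {"deltas": [[[-0.003, -0.02, 0], 0], [[-0.0061, -0.04, 0], 0], [[-0.0092, -0.06, 0], 0], [[-0.0118, -0.077, 0], 0], [[-0.0131, -0.085, 0], 0]]}}

```text
time: 4.88
tool_pos: [0.4941, -0.0872, 0.16]
tool_rot: [0.0, 0.997, -0.077, -0.001]
contact_force: [-3.1, 2.7, 6.5]
gripper_width: 0.138
```

Emit:
{"name": "play_rows", "arguments": {"deltas": [[[-0.0005, -0.003, 0], 0], [[-0.0009, -0.006, 0], 0], [[-0.0014, -0.009, 0], 0], [[-0.0014, -0.009, 0], 0]]}}

```text
time: 5.38
tool_pos: [0.4936, -0.0903, 0.1599]
tool_rot: [-0.006, 0.997, -0.076, -0.0]
contact_force: [-0.6, 20.3, 8.3]
gripper_width: 0.139
```

Emit:
{"name": "play_rows", "arguments": {"deltas": [[[0.0007, 0.0045, 0], 0], [[0.0007, 0.0045, 0], 0]]}}

```text
time: 5.62
tool_pos: [0.4936, -0.0902, 0.16]
tool_rot: [-0.0, 0.997, -0.076, -0.001]
contact_force: [-3.7, 3.7, 6.3]
gripper_width: 0.135
```

Emit:
{"name": "play_rows", "arguments": {"deltas": [[[0, 0, 0], 0], [[0, 0, 0], 0], [[0, 0, 0], 0], [[0, 0, 0], 0]], "grip": 1}}

```text
time: 6.12
tool_pos: [0.4943, -0.0906, 0.1591]
tool_rot: [0.0, 0.997, -0.077, -0.0]
contact_force: [0.5, -0.0, 0.1]
gripper_width: 0.969
```

Emit:
{"name": "play_rows", "arguments": {"deltas": [[[0, 0, 0.02], 0], [[0, 0, 0.05], 0], [[0, 0, 0.09], 0], [[0.004, 0.04, 0.09], 0], [[0.008, 0.08, 0.09], 0]]}}

```text
time: 6.75
tool_pos: [0.5032, -0.0099, 0.2522]
tool_rot: [0.0, 0.997, -0.077, 0.002]
contact_force: [1.1, 0.0, -0.8]
gripper_width: 1.0
```

Run:
```python
from h import *
im,d=grab_frame("wrist");cv2.imwrite("pics/w2.png",im);P=camera_params("wrist")
for n in("cap","hatch_grip","bottle"):
    o=outline_of("wrist",n);print(n,[(x["confidence"],x["box"]) for x in o][:3])
im,d=grab_frame("top");cv2.imwrite("pics/top2.png",im)
o=outline_of("top","cap");print([(x["confidence"],x["box"]) for x in o][:3])
print(status.state()["contact_force"],status.state()["tool_pos"])
s=3.8
cv2.imwrite("pics/top2c.png",cv2.resize(im[170:315,185:395],(798,551),interpolation=cv2.INTER_CUBIC))
```

```text
cap [(0.84, [143.0, 186.2, 223.4, 266.2])]
hatch_grip [(0.63, [299.2, 96.2, 603.7, 340.6]), (0.39, [0.0, 315.4, 51.5, 377.7])]
bottle [(0.72, [158.9, 169.1, 252.3, 250.8])]
[(0.53, [233.4, 223.5, 245.7, 249.1])]
[0.26252344 0.2490882  1.0762063 ] [ 0.502516   -0.01103012  0.25000415]
```

View pics/w2.png

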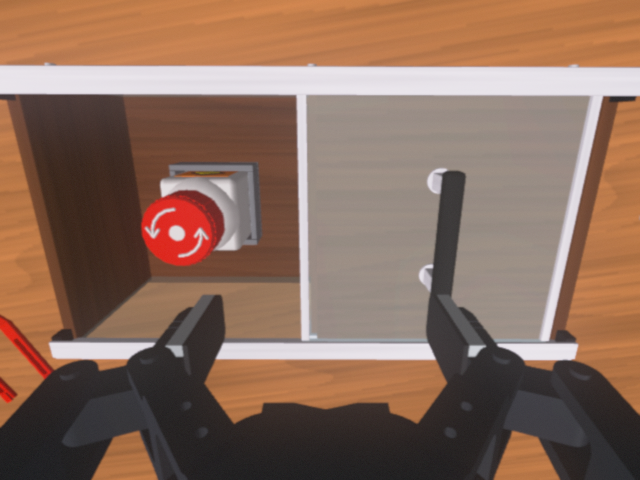

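View pics/top2c.png

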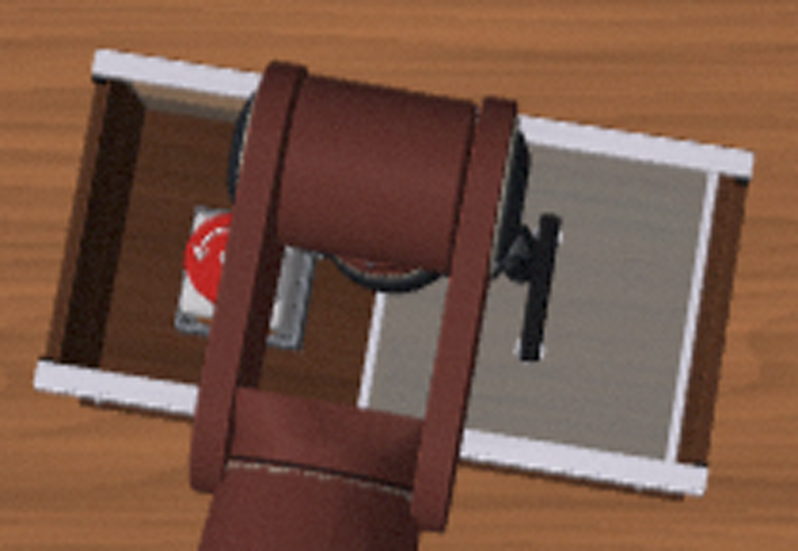

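Run:
```python
from h import *
for uv in((177,233),(178,229)): print(px2w("wrist",*uv,z=.135).round(4))
im=cv2.imread("pics/top2.png")
```

```text
[0.5162 0.104  0.135 ]
[0.5192 0.1024 0.135 ]
```

Emit:
{"name": "play_rows", "arguments": {"deltas": [[[0.003, 0.03, 0.0], 0], [[0.006, 0.06, 0.0], 0], [[0.01, 0.09, 0.0], 0], [[0.014, 0.116, 0.0], 0], [[0.014, 0.116, 0.0], 0]]}}

```text
time: 7.68
tool_pos: [0.5166, 0.1057, 0.2494]
tool_rot: [0.0, 0.997, -0.076, -0.0]
contact_force: [0.1, 0.5, 0.8]
gripper_width: 0.999
```

Run:
```python
from h import *
im,d=grab_frame("wrist");cv2.imwrite("pics/w3.png",im)
o=outline_of("wrist","cap");print([(x["confidence"],x["box"]) for x in o][:3])
g=cv2.cvtColor(im,cv2.COLOR_BGR2HSV)
# white centre dot inside top
b=o[0]["box"];x0,y0,x1,y1=map(int,b)
w=np.zeros((480,640),np.uint8);w[y0:y1,x0:x1]=((g[y0:y1,x0:x1,1]<80)&(g[y0:y1,x0:x1,2]>150))*255
n,l,st,ce=cv2.connectedComponentsWithStats(w)
for i in range(1,n):
    if st[i,4]>20: print(st[i],ce[i],px2w("wrist",*ce[i],z=.135).round(4))
s=status.state();print(s["tool_pos"])
```

```text
[(0.77, [289.4, 183.0, 363.8, 259.5])]
[289 183  74  34 723] [323.64591978 191.29737206] [0.545  0.1025 0.135 ]
[294 202  33  31 187] [306.62032086 217.19786096] [0.5273 0.1183 0.135 ]
[318 220  16  15 186] [325.38709677 227.31182796] [0.5172 0.1055 0.135 ]
[325 223  32  29 179] [344.19553073 236.43575419] [0.5077 0.0922 0.135 ]
[289 234   6  12  29] [290.55172414 240.31034483] [0.511  0.1338 0.135 ]
[0.51646926 0.10460119 0.24934542]
```

View pics/w3.png

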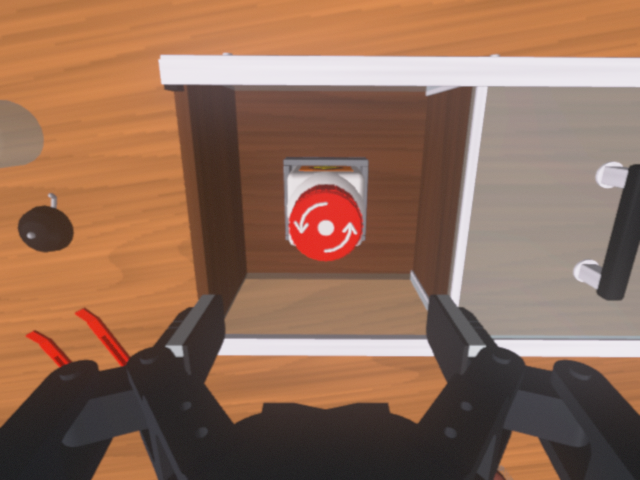

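The cap's dot is at (325,227), within about 1 mm of the tool axis, so I descend.

Emit:
{"name": "play_rows", "arguments": {"deltas": [[[0.001, 0, -0.035], 0], [[0.001, 0, -0.07], 0], [[0.001, 0, -0.105], 0], [[0.001, 0, -0.13], 0], [[0.001, 0, -0.145], 0]]}}

```text
time: 8.4
tool_pos: [0.5167, 0.1043, 0.1028]
tool_rot: [0.0, 0.997, -0.077, -0.001]
contact_force: [0.3, 1.2, 0.1]
gripper_width: 1.002
```

Emit:
{"name": "play_rows", "arguments": {"deltas": [[[0, 0, 0], 0]]}}

```text
time: 8.52
tool_pos: [0.5168, 0.1048, 0.1034]
tool_rot: [0.0, 0.997, -0.077, -0.001]
contact_force: [-0.2, -0.5, -0.3]
gripper_width: 1.001
```

Emit:
{"name": "play_rows", "arguments": {"deltas": [[[0, 0, 0], 0], [[0, 0, 0], 0], [[0, 0, 0], 0], [[0, 0, 0], 0], [[0, 0, 0], 0]], "grip": -1}}

```text
time: 9.15
tool_pos: [0.5185, 0.1055, 0.1056]
tool_rot: [0.0, 0.997, -0.077, 0.001]
contact_force: [0.4, -1.9, 5.3]
gripper_width: 0.655
```

Emit:
{"name": "play_rows", "arguments": {"deltas": [[[0, 0, -0.003], 0], [[0, 0, -0.006], 0], [[0, 0, -0.008], 0], [[0, 0, -0.008], 0]]}}

```text
time: 9.65
tool_pos: [0.5186, 0.1055, 0.0997]
tool_rot: [0.0, 0.997, -0.076, 0.001]
contact_force: [-6.8, -2.1, 16.9]
gripper_width: 0.653
```

Emit:
{"name": "play_rows", "arguments": {"deltas": [[[0, 0, -0.002], 0], [[0, 0, -0.003], 0], [[0, 0, -0.003], 0]]}}

```text
time: 10.02
tool_pos: [0.5196, 0.1055, 0.0998]
tool_rot: [0.0, 0.997, -0.076, 0.002]
contact_force: [-12.0, -3.1, 29.7]
gripper_width: 0.655
```

Emit:
{"name": "play_rows", "arguments": {"deltas": [[[-0.002, 0, 0.001], 0.0], [[-0.002, 0, 0.001], 0.1], [[-0.002, 0, 0.001], 0.2], [[-0.002, 0, 0.001], 0.3]]}}

```text
time: 10.52
tool_pos: [0.519, 0.1062, 0.0997]
tool_rot: [-0.0, 0.997, 0.075, 0.004]
contact_force: [-3.7, 0.4, 19.9]
gripper_width: 0.656
```

Emit:
{"name": "play_rows", "arguments": {"deltas": [[[0, 0, 0], 0.14], [[0, 0, 0], 0.28], [[0, 0, 0], 0.42], [[0, 0, 0], 0.56], [[0, 0, 0], 0.7]]}}

```text
time: 11.15
tool_pos: [0.519, 0.1069, 0.0997]
tool_rot: [0.0, 0.911, 0.413, 0.004]
contact_force: [-1.9, 3.2, 18.7]
gripper_width: 0.65
```

Run:
```python
from h import *
im,d=grab_frame("wrist");cv2.imwrite("pics/w4.png",im)
s=status.state();print({k:np.round(s[k],3) for k in s})
```

```text
{'time': np.float64(11.2), 'joint_pos': array([ 0.061, -0.06 ,  1.954,  0.002,  1.239,  0.777]), 'joint_vel': array([ 0.001,  0.001,  0.   , -0.003, -0.001,  0.191]), 'joint_efforts': array([ -1.658, -21.708, -24.846,  -0.672,  -0.74 ,  -0.318]), 'tool_pos': array([0.519, 0.107, 0.1  ]), 'tool_rot': array([0.   , 0.91 , 0.414, 0.004]), 'contact_force': array([-2.583,  2.589, 20.194]), 'ft_torque': array([0.404, 0.519, 0.09 ]), 'gripper_width': np.float64(0.652)}
```

View pics/w4.png

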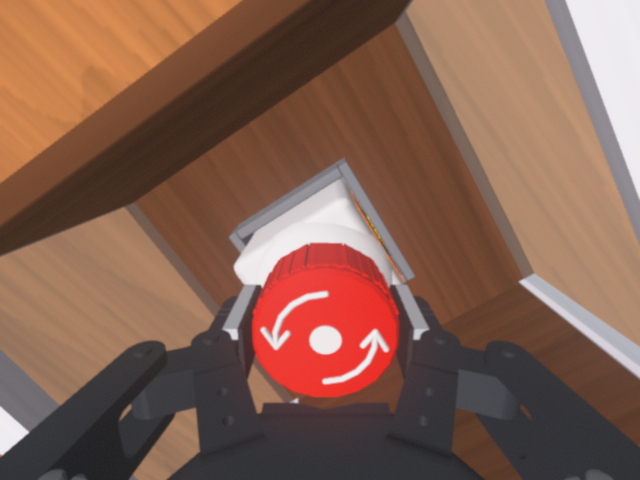

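Arrows keep their place relative to the jaws, with the dot at (325,340), so the cap turned with the gripper by about 57°. I add a few degrees and lift.

Emit:
{"name": "play_rows", "arguments": {"deltas": [[[0, 0, 0], 0.05], [[0, 0, 0], 0.08], [[0.001, 0, 0.004], 0.08], [[0.002, 0, 0.008], 0.08], [[0.002, 0, 0.012], 0.08]]}}

```text
time: 11.82
tool_pos: [0.5184, 0.1065, 0.1076]
tool_rot: [-0.0, 0.894, 0.447, 0.002]
contact_force: [0.4, 1.9, 2.9]
gripper_width: 0.657
```

Emit:
{"name": "play_rows", "arguments": {"deltas": [[[0, 0, 0.005], 0], [[0, 0, 0.01], 0], [[0, 0, 0.015], 0], [[0, 0, 0.02], 0], [[0, 0, 0.025], 0]]}}

```text
time: 12.45
tool_pos: [0.5172, 0.1055, 0.1315]
tool_rot: [0.0, 0.895, 0.447, -0.0]
contact_force: [0.2, -0.2, -0.4]
gripper_width: 0.651
```

Emit:
{"name": "play_rows", "arguments": {"deltas": [[[0, 0, 0.015], 0], [[0, 0, 0.035], 0], [[0, 0, 0.055], 0], [[0, 0, 0.068], 0], [[0, 0, 0.0745], 0]]}}

```text
time: 13.08
tool_pos: [0.5179, 0.1056, 0.2074]
tool_rot: [0.0, 0.895, 0.447, 0.001]
contact_force: [-0.1, 0.2, -1.0]
gripper_width: 0.655
```

Emit:
{"name": "play_rows", "arguments": {"deltas": [[[0, 0, 0], 0], [[0, 0, 0], 0], [[0, 0, 0], 0]]}}

```text
time: 13.45
tool_pos: [0.5169, 0.1056, 0.2049]
tool_rot: [-0.0, 0.895, 0.447, -0.001]
contact_force: [-0.4, -0.2, -0.5]
gripper_width: 0.654
```

Run:
```python
from h import *
im,d=grab_frame("wrist");cv2.imwrite("pics/w5.png",im)
o=outline_of("wrist","bottle");print([(x["confidence"],x["box"]) for x in o])
im,d=grab_frame("scene");cv2.imwrite("pics/s5.png",cv2.resize(im[130:330,200:470],(800,593),interpolation=cv2.INTER_CUBIC))
im,d=grab_frame("top");cv2.imwrite("pics/top5.png",im)
s=status.state();print(s["time"],s["tool_pos"],s["tool_rot"],s["contact_force"])
```

```text
[(0.69, [269.7, 162.4, 381.7, 252.2])]
13.65 [0.51721248 0.10558615 0.20543813] [-1.20483830e-04  8.94540804e-01  4.46986183e-01 -2.97975610e-04] [-0.07772869  0.11624227 -0.88560932]
```

View pics/w5.png

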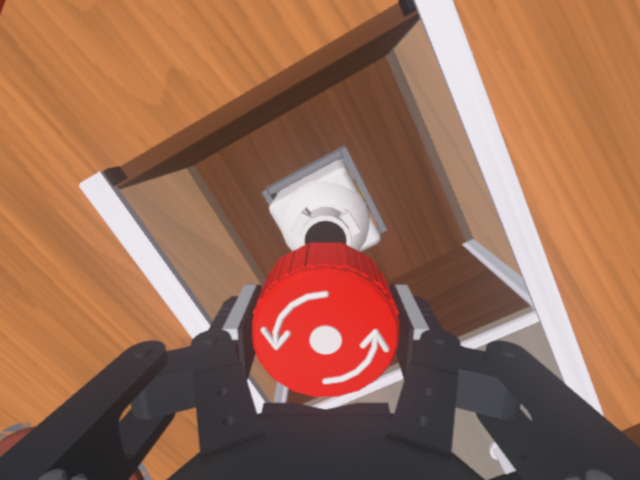

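View pics/s5.png

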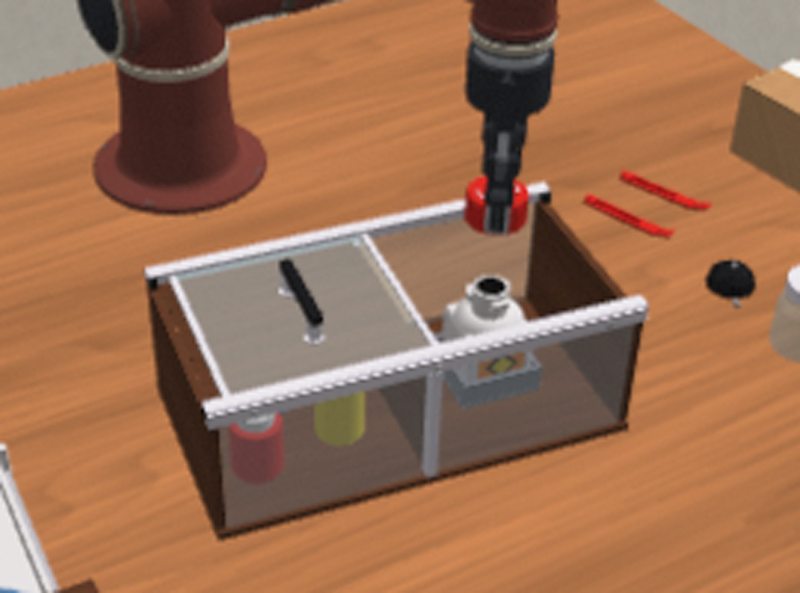

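View pics/top5.png

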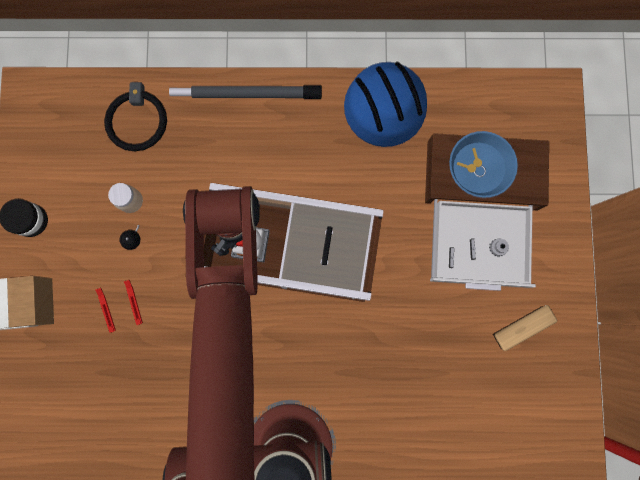

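The cap is held level above the seated bottle (neck opening at (325,232) in the wrist view), with nothing else moved. I'll check the hatch travel and the cap and bottle alignment.

Run:
```python
from h import *
im=cv2.imread("pics/top5.png")
m=np.zeros((480,640),np.uint8);m[222:270,316:340]=(im[222:270,316:340].max(2)<55)*255
n,l,st,ce=cv2.connectedComponentsWithStats(m);i=1+st[1:,4].argmax()
b=px2w("top",*ce[i],z=.1805)[:2];a=np.array([.52198,.0938]);y=np.array([.1537,.9881]);c=np.array([.5055,-.0039])
print(st[i],b,"travel",(a-b)@y,"local",(b-c)@y)
print("neck",px2w("wrist",325,231,z=.122),"cap top",px2w("wrist",325,340,z=.235))
```

```text
[322 227  10  38 195] [ 0.49138409 -0.09131978] travel 0.18761944159781632 local -0.08854909559781633
neck [0.52163764 0.11220682 0.122     ] cap top [0.5168734 0.1058286 0.235    ]
```

Run:
```python
import cv2,numpy as np
a=cv2.imread("pics/top0.png");b=cv2.imread("pics/top5.png")
f=lambda im,x,y:cv2.resize(im[y:y+50,x:x+66],(792,600),interpolation=cv2.INTER_CUBIC)
cv2.imwrite("pics/za.png",cv2.resize(a[180:290,190:240],(395,600*110//110*1),interpolation=cv2.INTER_NEAREST))
cv2.imwrite("pics/zb.png",cv2.resize(b[200:310,340:390],(395,600),interpolation=cv2.INTER_NEAREST))
A=cv2.imread("pics/za.png");B=cv2.imread("pics/zb.png");cv2.imwrite("pics/z.png",np.hstack([A,B]))
```

```text
(no output)
```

View pics/z.png

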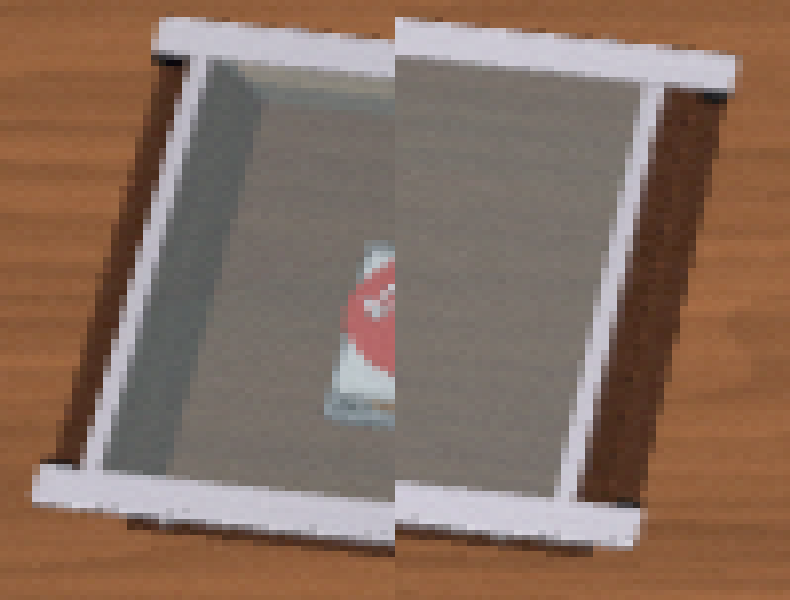

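Run:
```python
from h import *
s=status.state();print(s["time"],s["tool_pos"],np.abs(s["joint_vel"]).max(),s["gripper_width"])
print(ticket.job_done())
```

```text
13.65 [0.51721248 0.10558615 0.20543813] 0.003211581803724377 0.6530847848647658
the job is handed in; nothing more can be done
None
```

I slid the hatch open, then pressed the cap down, turned it about 62° anticlockwise and lifted it off. I handed the job in at 13.65 s.

**Last checks**
- **Cap:** it is in the gripper, level and still, about 10 cm above where it sat, with its tool position within about 1 mm of the seat. The measured pull at lift-off was about zero.
- **Bottle and the rest:** the bottle stands upright in its cradle. In the top and scene pictures nothing else had moved.
- **Hatch:** it travelled 187 mm and stopped hard. It took a 20 N push without giving, against the 1–2 N it needs to slide, and it did not move back when I eased off.

**Disagreements**
- **Hatch opening:** the edge gaps in the top picture suggest about 190–192 mm open rather than 195 mm. I trusted the hard stop and did not push again.
- **Neck position:** one rough reading put the neck about 8 mm from the cap axis. The cap hides part of the neck opening in that view, so I did not rely on it.

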